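# Build the sieve stack on the shaker

## Task

Get the sieve shaker ready for a grading run: build the sieve stack on its receiver pan, one piece at a time from the bottom up, with the finest mesh lowest, then the medium, then the coarsest, and the lid on top. Each piece must be seated squarely in the rim of the one below, and let go. Leave the specimen cup, the two dropper bottles and the timer standing where they are.

Things in the scene. Friction and masses are not known exactly. Their poses are not given: they have to be found in the camera images.
- sieve_fine_center (a point): Fine sieve: cloth so dense it looks a dark grey floor. Steel ring, 40 mm high: skirt 51 mm across and 8 mm high (foot tapering to 45), then a wall 60 mm outside, 55 inside, with the cloth at its foot. The skirt drops into the rim below (2 mm play all round) until the wall stands on it: +32 mm a sieve. 90 g; grip across the wall. Point: on the axis, half-way up; z up.
- sieve_medium_center (a point): Medium sieve: see-through wire grid of 5 mm pitch. Steel ring, 40 mm high: skirt 51 mm across and 8 mm high (foot tapering to 45), then a wall 60 mm outside, 55 inside, with the cloth at its foot. The skirt drops into the rim below (2 mm play all round) until the wall stands on it: +32 mm a sieve. 90 g; grip across the wall. Point: on the axis, half-way up; z up.
- sieve_coarse_center (a point): Coarse sieve: wide grid of 2.4 mm wires, 13 mm pitch. Steel ring, 40 mm high: skirt 51 mm across and 8 mm high (foot tapering to 45), then a wall 60 mm outside, 55 inside, with the cloth at its foot. The skirt drops into the rim below (2 mm play all round) until the wall stands on it: +32 mm a sieve. 90 g; grip across the wall. Point: on the axis, half-way up; z up.
- sieve_lid_center (a point): Steel lid with a black upright knob, 36 mm high, 70 g. From the underside up: plug 51 mm across (tapering to 45 at its foot), 6 mm high, drops into a sieve's rim; disc 60 mm across, from 6 to 10 mm, rests on that rim; thin neck; knob 22 mm in diameter, from 12 to 36 mm: grip it there. Point: on the axis, half-way up (18 mm); z up.
- receiver_rim (a point): Mouth of the steel receiver pan (60 mm outside, 55 inside) fixed on the small white sieve shaker, which does not move: a box 110 x 110 mm, 38 mm high, with a round plate 80 mm across (top at 46 mm) under the pan. Point: centre of the pan's open rim, 74 mm above the bench; the pan's floor is 26 mm lower; z up.
- cup: Specimen cup with a red screw lid, 59 mm across, 72 mm high, standing among the pieces; not to be handled. Origin at the centre of its underside, z up.
- bottle_brown: Brown dropper bottle with a black cap, 37 mm across, 88 mm high; not to be handled. Origin at the centre of its underside, z up.
- bottle_white: White dropper bottle, 33 mm across, 78 mm high; not to be handled. Origin at the centre of its underside, z up.
- timer: Flat white bench timer, 62 x 66 mm, 23 mm high; not to be handled. Origin at the centre of its underside, z up.
Mind the look-alikes: they are no part of the job. Leave any blue look-alike of the part that bears sieve_medium_center alone. Leave any turquoise look-alike of the part that bears sieve_coarse_center alone.

How it is judged:
By the outcome, as a careful person would: the job done as asked, in the order asked, and still so for the second after the job is handed in, with the robot touching nothing.
It also fails if it takes over 128 s, if anything falls off the work surface, if the arm or the gripper's body presses on something with over 40 N, if the wrist force passes 120 N, or if a joint passes its speed limit or range.

## Robot

A 6-joint arm with a two-finger parallel gripper is mounted at the origin on a cart in front of the work surface, level with it; the furniture and walls round the work are solid. World frame = base frame: x ahead of the robot, y to its left, z up, the work surface at z = 0. Lengths are in m, angles in degrees, forces in N, time in s.
With the tool pointing down it reaches from about 0.3 to 0.775 m from the base axis. Payload 14.6 kg.
Tool frame: the origin (TCP) lies on the centre line of the jaws, within the pads' length; the fingertips stand 22 mm ahead of it and the grasp point (between the pads) lies 3 mm ahead of it (arm.tip_extent is the distance from the TCP to the fingertips, in m); z points along the fingers, y is the line along which they close (so a half turn about z gives the same grasp; the last joint's range is limited). The gripper opens to 85 mm and grips with 20 to 120 N. Pads are 22 mm wide; open, the fingers measure 114 mm over their backs; the gripper's body (76 mm by 85 mm) begins 54 mm behind the grasp point. The pads swing forward as they close: fully open they stand 13 mm farther back than shut.
Start: joints at [64.137, 17.183, 87.147, -0, 75.671, -3.816], TCP at [0.206, 0.51, 0.229] pointing down, gripper open.
Joint ranges: [-173.82, 173.82], [-45.26, 126.66], [13.44, 144.39], [-59.66, 239.66], [0, 175.72], [-146.38, 146.38]. Speed limits (degrees/s): [127.2, 127.2, 147.25, 180, 180, 180].

## Interface

Orientations are given as [roll, pitch, yaw] about the fixed x, y, z axes, in that order (R = Rz(yaw) Ry(pitch) Rx(roll)).
In Python, from bench import arm gives the robot as it stands.
- The arm moves only by the shell command python3 -m inch 'ROWS' [FORCE]. ROWS is JSON, a list of rows, each a list of 7 numbers: the finger opening in mm, from 0 to 85.4, then the shift along the tool's x, y, z in units of 30 mm (1.0 is 30 mm), then the turn, a rotation vector about the tool's x, y, z in units of 6 degrees (1.0 is 6 degrees). A call has 1 to 10 rows; each row is the pose to reach, as a shift and turn from the pose commanded when the call began, along the tool's axes at that moment; what a row does not reach only later rows make up. A row lasts 1/10 s, in which the tool goes at most 50 mm and 8.59 degrees, less where a joint would pass 70% of its speed; a pose out of reach is approached as far as the arm can. A call with a gripper value outside its range is refused whole. The fingers move at their own pace and stop on an object; FORCE is the grip in N (left out, the last holds). Time passes only in rows, so rows that repeat a pose let the fingers close. It gives the time, the measured TCP pose, the force, the opening and the grip force at its end, in the units of the state.
- arm.get_state(): the state, without advancing time (a new reading comes with each control period).
- arm.snapshot(name): name is "scene" or "top" or "wrist"; returns a dict with "frame" (384x512x3 uint8, red, green, blue), "intrinsics" (3x3 intrinsics, pixels), "origin" and "orientation" of the camera in the world. Camera axes: x right, y down, z forward; pixel columns grow to the right and rows downward; lengths in m; the calibration is good to about 2 mm. A picture is of the moment at which its call begins. There is no depth.
- arm.hand_in(): hands the job in; it is judged then, once.
The state is a dict: "time_s": time; "joint_pos": joint angles; "dq": joint speeds; "joint_torque": joint torques, N m; "position": TCP position; "orientation": TCP orientation; "ft_force": force on the tool from outside, world axes, zero at the start; "wrist_torque": the same for the moment, N m; "gripper_width": finger opening in m; "finger_force": force on a finger pad.
Only numpy, scipy, OpenCV 4.12 (cv2) and the standard library are available. Lean on these libraries where they do the work, as an engineer would, in place of code of your own. Each camera call takes 0.05 s, during which the arm holds its last target. There are 200 camera calls.

## Working session

There is one attempt and no reset: what is moved stays moved. The work goes in short steps, Python scripts to look and compute and a shell command to move; the robot and the scene stay as the last step left them, time stands still between calls to the robot, and variables do not carry over. Pictures are saved under pics/ and viewed, at most 14 in all, crops included, and the job is handed in when it is done.

```bash
ls; mkdir -p pics
python3 - <<'E'
from bench import arm
import cv2,numpy as np
np.set_printoptions(precision=4,suppress=True)
for n in("top","scene"):
    s=arm.snapshot(n); cv2.imwrite(f"pics/{n}0.png",s["frame"][:,:,::-1]); print(n,s["intrinsics"],s["origin"],s["orientation"])
print(arm.get_state())
E
```

```text
pics
top [[401.5459   0.     253.2636]
 [  0.     401.5459 187.1078]
 [  0.       0.       1.    ]] [0.3774 0.0079 1.1955] [-169.6798   -0.2     -90.8479]
scene [[366.1326   0.     254.2244]
 [  0.     366.1326 187.6569]
 [  0.       0.       1.    ]] [ 0.5853 -0.6551  0.9579] [-143.8335   -0.8478    3.2069]
{'time_s': 0.1, 'joint_pos': array([64.1354, 17.2116, 87.1767, -0.    , 75.6718, -3.8151]), 'dq': array([ 0.0031, -0.1034,  0.0018, -0.033 ,  0.0353,  0.035 ]), 'joint_torque': array([  0.002 , -54.4372, -36.2371,  -0.    ,   0.003 ,  -0.    ]), 'position': array([0.2064, 0.5096, 0.2282]), 'orientation': array([-179.94  ,   -0.004 ,  157.9505]), 'ft_force': array([ 0.9272, -0.4004,  0.7042]), 'wrist_torque': array([-0.0239,  0.0076, -0.0868]), 'finger_force': 0.0, 'gripper_width': 0.0850634108124388}
```

View pics/top0.png

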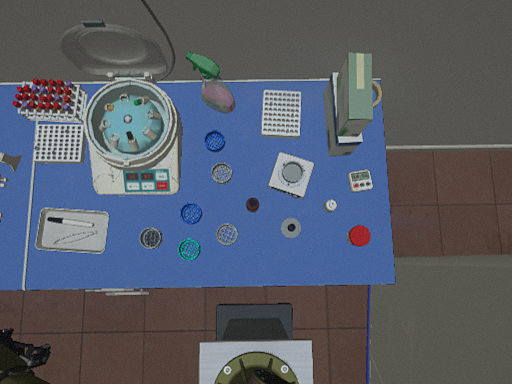

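View pics/scene0.png

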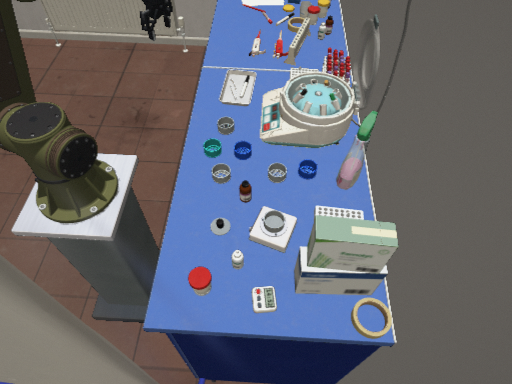

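Top view: three metal-ring sieves at (150,238), (227,234) and (221,173), blue look-alikes at (215,141) and (191,213), and a turquoise one at (189,250). The lid is at (291,228), the shaker pan at (291,172), the cup at (359,236) and the bottles at (252,204) and (331,205). I'll enlarge the view to tell the meshes apart.

```bash
cat > h.py <<'E'
import numpy as np,cv2
from scipy.spatial.transform import Rotation as R
def ray(s,u,v):
    K=s["intrinsics"];d=np.linalg.inv(K)@[u,v,1.]
    return np.array(s["origin"]),R.from_euler('xyz',s["orientation"],degrees=True).as_matrix()@d
def plane(s,u,v,z):
    o,d=ray(s,u,v);return o+d*(z-o[2])/d[2]
def proj(s,p):
    q=R.from_euler('xyz',s["orientation"],degrees=True).as_matrix().T@(np.array(p)-s["origin"]);q=s["intrinsics"]@q;return q[:2]/q[2]
E
python3 - <<'E'
from bench import arm
import cv2,numpy as np
from h import *
s=arm.snapshot("top");f=s["frame"][:,:,::-1]
print(cv2.imwrite("pics/topc.png",cv2.resize(f[125:265,130:320],None,fx=4.2,fy=4.2,interpolation=cv2.INTER_CUBIC)))
hsv=cv2.cvtColor(f,cv2.COLOR_BGR2HSV)
m=((hsv[:,:,1]<110)).astype(np.uint8)
n,l,st,c=cv2.connectedComponentsWithStats(m)
for i in range(1,n):
    x,y,w,h,a=st[i]
    if 125<y<260 and 135<x<380 and a>60: 
        u,v=x+(w-1)/2,y+(h-1)/2
        print(st[i],c[i].round(1),plane(s,u,v,.04).round(4),'w mm',w/401.5*1.16*1000)
E
```

```text
True
[ 267  152   47   47 1474] [290.7 174.8] [ 0.6224 -0.1079  0.04  ] w mm 135.79078455790784
[211 162  21  23 374] [221.3 172.9] [0.6313 0.095  0.04  ] w mm 60.672478206724776
[348 169  25  24 463] [359.9 180.3] [ 0.603 -0.313  0.04 ] w mm 72.2291407222914
[141 172  13   8  77] [146.8 176. ] [0.6268 0.3123 0.04  ] w mm 37.559153175591526
[141 182  14   8 109] [147.6 185.5] [0.5969 0.3099 0.04  ] w mm 40.448318804483186
[247 198  12  14  85] [253.1 204.7] [0.5365 0.0037 0.04  ] w mm 34.66998754669987
[323 199  14  14 146] [329.4 205.4] [ 0.5303 -0.2198  0.04  ] w mm 40.448318804483186
[281 218  20  21 327] [290.5 227.6] [ 0.4668 -0.1045  0.04  ] w mm 57.783312577833115
[216 223  22  23 320] [226.2 233.7] [0.4523 0.0794 0.04  ] w mm 63.56164383561642
[139 227  24  22 425] [150.4 237.7] [0.4456 0.2964 0.04  ] w mm 69.33997509339974
```

View pics/topc.png

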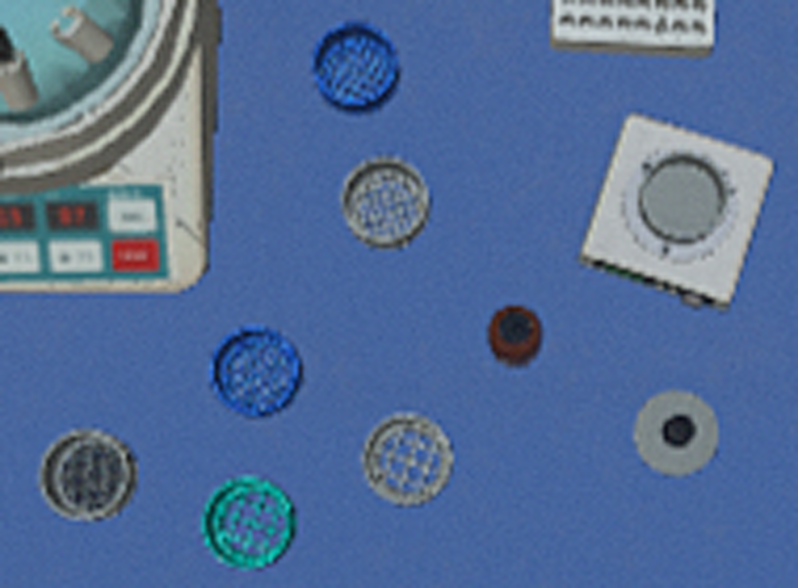

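The dense dark floor at top px (150,238) is the fine sieve. The tighter grid at (221,173) is the medium and the wide grid at (227,234) is the coarse. I'll move over the fine sieve and check it from close by with the wrist camera.

```bash
cat > go.py <<'E'
# prints shift (30mm units) and turn (6 deg units) from current pose to x y z yaw (tool down)
import sys
from bench import arm
from h import *
def need(x,y,z,yaw):
    s=arm.get_state();M=R.from_euler('xyz',s["orientation"],degrees=True)
    d=M.inv().apply(np.array([x,y,z])-s["position"])/.03
    r=(M.inv()*R.from_euler('xyz',[180,0,yaw],degrees=True)).as_rotvec(degrees=True)/6
    print("row",d.round(3),r.round(3))
if __name__=="__main__": need(*map(float,sys.argv[1:]))
E
python3 go.py .4456 .2964 .2 158
```

```text
row [-10.059  -3.594   0.945] [-0.008 -0.001 -0.008]
```

```bash
python3 -m inch '[[85,-2,-0.7,0.2,0,0,0],[85,-3.5,-1.2,0.4,0,0,0],[85,-5,-1.8,0.5,0,0,0],[85,-6.5,-2.3,0.6,0,0,0],[85,-8,-2.9,0.8,0,0,0],[85,-9.2,-3.3,0.9,0,0,0],[85,-10.06,-3.6,0.94,0,0,0],[85,-10.06,-3.6,0.94,0,0,0],[85,-10.06,-3.6,0.94,0,0,0]]'
python3 - <<'E'
from bench import arm
import cv2
s=arm.snapshot("wrist");cv2.imwrite("pics/w1.png",s["frame"][:,:,::-1]);print(s,arm.get_state()["position"]) if 0 else print(s["intrinsics"],s["origin"],s["orientation"],arm.get_state()["position"])
E
```

```text
time_s: 1.05
position: [0.4456, 0.2962, 0.2002]
orientation: [-180.0, -0.0, 157.9]
ft_force: [-0.1, -0.8, -0.1]
gripper_width: 0.085
finger_force: 0.0
[[307.1807825    0.         257.22381867]
 [  0.         307.1807825  192.81245124]
 [  0.           0.           1.        ]] [0.36847056 0.32724723 0.34552476] [1.61305086e+02 1.45445482e-02 6.79021836e+01] [0.44523546 0.29666381 0.2003403 ]
```

View pics/w1.png

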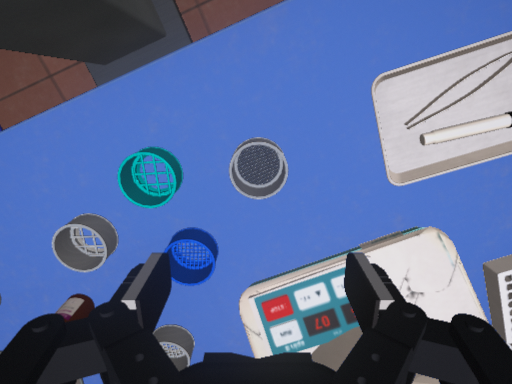

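The wrist view shows the fine sieve with its dense dark cloth at (258,168). The turquoise ring is at (150,177), the coarse sieve at (85,242) and a blue one at (192,255).

```bash
cat > ring.py <<'E'
import sys
from bench import arm
from h import *
from scipy.optimize import least_squares
def contour(s,p,r=.05,white=False):
    f=s["frame"][:,:,::-1];hsv=cv2.cvtColor(f,cv2.COLOR_BGR2HSV)
    m=(hsv[:,:,1]<130).astype(np.uint8)
    u,v=proj(s,p);e=np.hypot(*(proj(s,np.add(p,[0,r,0]))-[u,v]))
    roi=np.zeros_like(m);cv2.circle(roi,(int(u),int(v)),int(e),1,-1);m&=roi
    m=cv2.morphologyEx(m,cv2.MORPH_CLOSE,np.ones((3,3),np.uint8))
    cs=cv2.findContours(m,cv2.RETR_EXTERNAL,cv2.CHAIN_APPROX_NONE)[0]
    return max(cs,key=cv2.contourArea)[:,0].astype(float)
def measure(s,p,rad=.03,z=.04,roi=.05):
    c=contour(s,p,roi);w=np.array([plane(s,u,v,z)[:2] for u,v in c])
    ctr=w.mean(0);nad=np.array(s["origin"])[:2]
    for _ in range(4):
        d=ctr-nad;k=(w-ctr)@(d/np.linalg.norm(d))>-.003
        q=least_squares(lambda q:np.hypot(*(w[k]-q[:2]).T)-q[2],[*ctr,rad],loss='soft_l1',f_scale=.0005).x
        q2=least_squares(lambda q:np.hypot(*(w[k]-q).T)-rad,ctr,loss='soft_l1',f_scale=.0005).x
        ctr=q2
    return ctr,q
if __name__=="__main__":
    a=list(map(float,sys.argv[2:]));s=arm.snapshot(sys.argv[1])
    print(*measure(s,[a[0],a[1],a[2] if len(a)>2 else .04],a[3] if len(a)>3 else .03,a[2] if len(a)>2 else .04))
E
python3 - <<'E'
from ring import *
for n,P in(("wrist",[(.4456,.2964)]),("top",[(.4456,.2964),(.4523,.0794),(.6313,.095),(.4668,-.1045)])):
    s=arm.snapshot(n)
    for x,y in P:
        z=.01 if y<0 else .04
        print(n,x,y,*measure(s,[x,y,z],z=z))
# pan in top view: brightest ring inner dark contour
g=cv2.cvtColor(s["frame"],cv2.COLOR_RGB2GRAY)[155:192,272:312];print(g[17],g[:,19])
c=cv2.HoughCircles(cv2.resize(g,None,fx=4,fy=4,interpolation=cv2.INTER_CUBIC),cv2.HOUGH_GRADIENT,1,200,param1=80,param2=15,minRadius=32,maxRadius=50)
print(c)
if c is not None:
    u,v,r=c[0,0];print(plane(s,272+(u+.5)/4-.5,155+(v+.5)/4-.5,.074),r/4/401.5*1.12)
E
```

```text
wrist 0.4456 0.2964 [0.44303323 0.29775952] [0.44260585 0.29790433 0.03036096]
top 0.4456 0.2964 [0.44301435 0.31563372] [0.44267145 0.31201348 0.03283198]
top 0.4523 0.0794 [0.45464871 0.08093813] [0.45259923 0.07941405 0.03213086]
top 0.6313 0.095 [0.63563298 0.09628709] [0.63437897 0.09596168 0.03106258]
top 0.4668 -0.1045 [ 0.47093039 -0.10671397] [ 0.47070488 -0.10642454  0.03030422]
[119 200 190 186 189 188 173 178 177 167 110 148 139 138 135 140 139 140
 141 137 144 139 135 136 141 130 139 141 135 103  95 167 181 181 193 187
 190 187 177 146] [126 191 194 194 193 178 140  79  82 126 141 137 138 137 140 138 139 137
 138 139 134 137 134 134 138 152 133  75 153 183 186 169 161 189 190 191
 199]
[[[81.5 69.5 42.7]]]
[ 0.62386618 -0.11048047  0.074     ] 0.029778332
```

Both views put the fine sieve near (0.443, 0.298), so I'm descending and gripping.

```bash
python3 go.py .443 .2978 .034 157.95; python3 -m inch '[[85,0.05,0.02,1.5,0,0,0],[85,0.1,0.02,3,0,0,0],[85,0.1,0.02,4.2,0,0,0],[85,0.1,0.02,5.1,0,0,0],[85,0.1,0.02,5.54,0,0,0],[85,0.1,0.02,5.54,0,0,0],[50,0.1,0.02,5.54,0,0,0],[50,0.1,0.02,5.54,0,0,0],[50,0.1,0.02,5.54,0,0,0],[50,0.1,0.02,5.54,0,0,0]]' 30; python3 -m inch '[[50,0,0,0,0,0,0],[50,0,0,0,0,0,0],[50,0,0,0,0,0,0]]'
```

```text
row [ 6.800e-02 -3.000e-03  5.551e+00] [ 0.    -0.001  0.012]
time_s: 2.2
position: [0.4434, 0.2982, 0.035]
orientation: [179.9, 0.0, 157.9]
ft_force: [-0.4, -0.3, -0.6]
gripper_width: 0.0504
finger_force: 0.0
time_s: 2.5
position: [0.4432, 0.2981, 0.0344]
orientation: [180.0, 0.0, 158.0]
ft_force: [-1.1, -0.5, 1.7]
gripper_width: 0.05
finger_force: 1.0
```

Run:
```python
from bench import arm
import cv2,numpy as np
w=arm.snapshot("wrist")["frame"][:,:,::-1]
t=arm.snapshot("scene")["frame"][80:230,150:300,::-1]
cv2.imwrite("pics/w2.png",np.hstack([cv2.resize(w,(400,300)),cv2.resize(t,(300,300),interpolation=cv2.INTER_CUBIC)]))
print(arm.get_state())
```

```text
{'time_s': 2.6, 'joint_pos': array([ 2.99980749e+01,  2.92218288e+01,  9.91042245e+01, -7.27912777e-04,
        5.16637504e+01, -3.79543950e+01]), 'dq': array([ 0.07398247,  0.08917544,  0.05776153,  0.02205294,  0.04570783,
       -0.00275446]), 'joint_torque': array([ 5.23788657e-02, -5.65875256e+01, -2.73445362e+01,  2.88126158e-02,
       -1.46234971e-01, -8.66434439e-04]), 'position': array([0.44315805, 0.29809594, 0.03441808]), 'orientation': array([1.79992311e+02, 6.72132998e-03, 1.57952921e+02]), 'ft_force': array([-0.217296  ,  0.09597389,  1.95318228]), 'wrist_torque': array([-0.07219119,  0.04550598, -0.01918363]), 'finger_force': 1.2585668081830903, 'gripper_width': 0.05016239294888266}
```

View pics/w2.png

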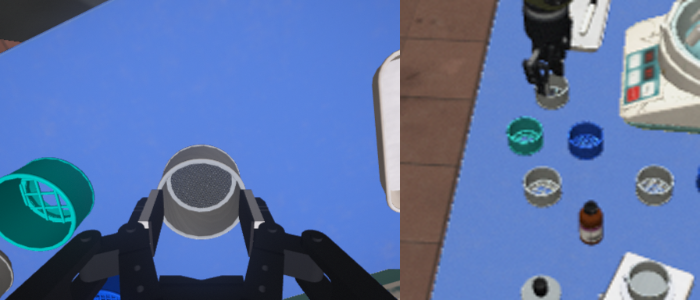

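```bash
python3 - <<'E'
from ring import *
s=arm.snapshot("wrist");f=s["frame"]
print(s["origin"],s["orientation"],proj(s,[.443,.298,.034]),proj(s,[.443,.298,.04]))
# full res pixel: top rim silhouette in w2 (400x300 of 512x384): left 163,right 242, bottom 240
for u,v in((208,240),(310,240),(257,306),(257,186)): print(plane(s,u,v,.04))
E
cat > /dev/null
```

```text
[0.36583842 0.32906684 0.17969627] [ 1.61268406e+02 -1.66518152e-02  6.79661091e+01] [257.42418574 252.47371111] [257.43471455 258.32800055]
[0.42380445 0.27875113 0.04      ]
[0.44319692 0.32664674 0.04      ]
[0.4705158  0.28661368 0.04      ]
[0.4065461  0.31252057 0.04      ]
```

Run:
```python
from bench import arm
import cv2
w=arm.snapshot("wrist")["frame"][160:340,150:370,::-1]
cv2.imwrite("pics/w3.png",cv2.resize(w,None,fx=3.3,fy=3.3,interpolation=cv2.INTER_CUBIC))
```

```text
(no output)
```

View pics/w3.png

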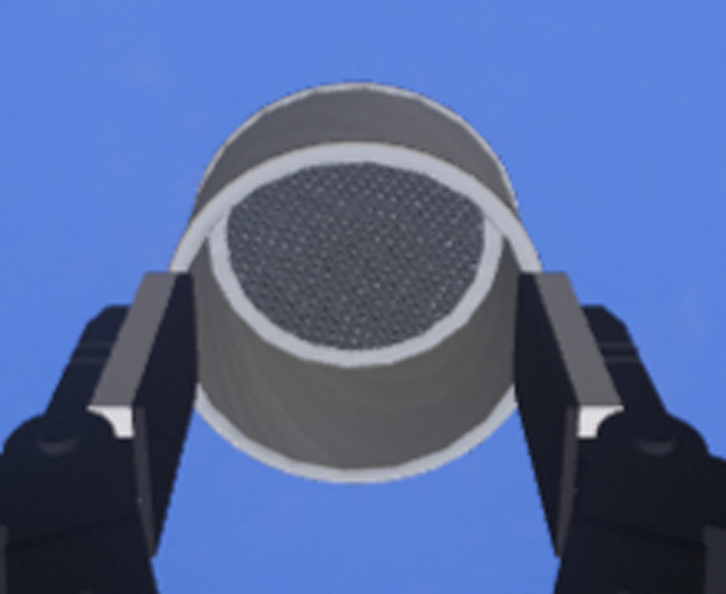

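```bash
python3 -m inch '[[85,0,0,0,0,0,0],[85,0,0,0,0,0,0],[85,0,0,0,0,0,0],[85,0,0,0,0,0,0],[85,0,0,0,0,0,0]]'
python3 - <<'E'
from ring import *
print(arm.tip_extent)
s=arm.snapshot("wrist")
for u,v in((208.5,261.5),(306.5,261.5)):
  for z in(.012,.04): print(z,plane(s,u,v,z))
w=s["frame"][160:340,120:400,::-1]
cv2.imwrite("pics/w4.png",cv2.resize(w,None,fx=2.8,fy=2.8,interpolation=cv2.INTER_CUBIC))
E
```

```text
time_s: 3.2
position: [0.4431, 0.298, 0.0342]
orientation: [-180.0, -0.0, 158.0]
ft_force: [-0.6, -0.1, 0.4]
gripper_width: 0.0847
finger_force: 0.0
0.022
0.012 [0.44890733 0.26267653 0.012     ]
0.04 [0.43501267 0.27377004 0.04      ]
0.012 [0.47181629 0.31927535 0.012     ]
0.04 [0.45409269 0.32090909 0.04      ]
```

View pics/w4.png

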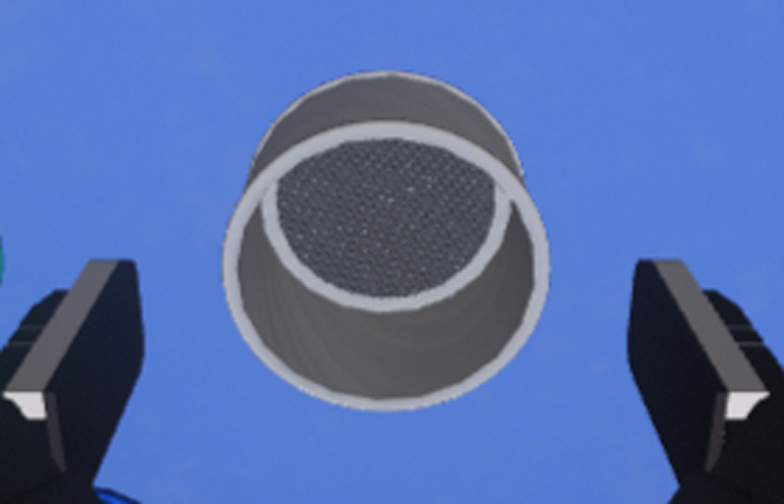

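The tips look to be at about rim height with the fingers open, so the pads closed just over the rim. I'll go down 20 mm in small steps and watch the force.

```bash
python3 -m inch '[[85,0,0,0.15,0,0,0],[85,0,0,0.3,0,0,0],[85,0,0,0.4,0,0,0],[85,0,0,0.5,0,0,0],[85,0,0,0.5,0,0,0]]'
python3 - <<'E'
from ring import *
s=arm.snapshot("wrist")
w=s["frame"][160:340,120:400,::-1]
t=arm.snapshot("scene")["frame"][70:160,180:280,::-1]
cv2.imwrite("pics/w5.png",np.hstack([cv2.resize(w,(440,283)),cv2.resize(t,(314,283),interpolation=cv2.INTER_CUBIC)]))
E
```

```text
time_s: 3.75
position: [0.4429, 0.2979, 0.0188]
orientation: [-180.0, -0.0, 158.0]
ft_force: [-0.4, 0.5, -0.1]
gripper_width: 0.0849
finger_force: 0.0
```

View pics/w5.png

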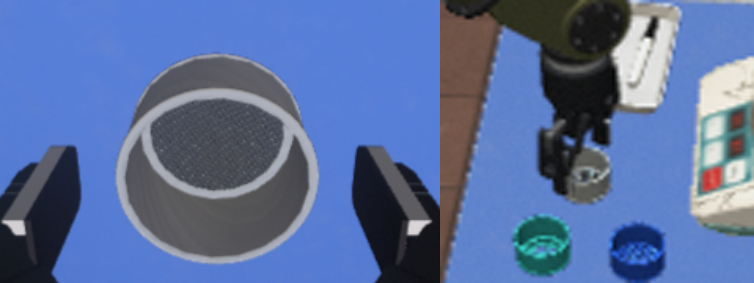

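```bash
python3 -m inch '[[40,0,0,0,0,0,0],[40,0,0,0,0,0,0],[40,0,0,0,0,0,0],[40,0,0,0,0,0,0],[40,0,0,0,0,0,0],[40,0,0,0,0,0,0]]' 30
python3 - <<'E'
from ring import *
s=arm.snapshot("wrist")
print(measure(s,[.443,.298,.04]))
E
```

```text
time_s: 4.45
position: [0.4433, 0.2981, 0.0199]
orientation: [180.0, 0.0, 158.0]
ft_force: [-1.8, -1.4, 6.9]
gripper_width: 0.0592
finger_force: 30.9
(array([0.47813098, 0.28317975]), array([0.46427184, 0.28908322, 0.043814  ]))
```

```bash
python3 -m inch '[[40,0,0,-0.3,0,0,0],[40,0,0,-1,0,0,0],[40,0,0,-2,0,0,0],[40,0,0,-3,0,0,0],[40,0,0,-4,0,0,0],[40,0,0,-4,0,0,0],[40,0,0,-4,0,0,0]]' 30
python3 - <<'E'
from ring import *
s=arm.snapshot("wrist")
w=s["frame"][160:340,120:400,::-1]
t=arm.snapshot("scene")["frame"][50:140,180:280,::-1]
cv2.imwrite("pics/w6.png",np.hstack([cv2.resize(w,(440,283)),cv2.resize(t,(314,283),interpolation=cv2.INTER_CUBIC)]))
E
```

```text
time_s: 5.2
position: [0.4431, 0.2981, 0.1397]
orientation: [180.0, 0.0, 158.0]
ft_force: [0.2, 0.6, 0.3]
gripper_width: 0.0592
finger_force: 32.6
```

View pics/w6.png

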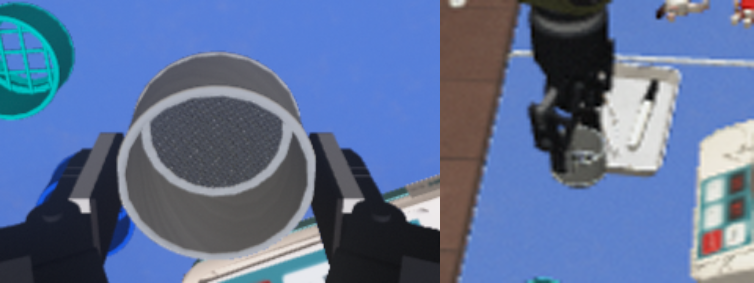

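The fine sieve is held square. Next I'll go above the pan at a height where the wrist camera sees the pan past the held sieve.

```bash
python3 go.py .624 -.11 .27 158
```

```text
row [-10.702 -10.336  -4.384] [-0.012 -0.009 -0.008]
```

```bash
python3 -m inch '[[40,-0.2,-0.3,-0.6,0,0,0],[40,-0.5,-1.2,-1.4,0,0,0],[40,-1.1,-2.3,-2,0,0,0],[40,-1.9,-3.4,-2.6,0,0,0],[40,-2.8,-4.4,-3,0,0,0],[40,-3.8,-5.3,-3.4,0,0,0],[40,-4.8,-6.2,-3.7,0,0,0],[40,-5.8,-7,-4,0,0,0],[40,-6.8,-7.8,-4.2,0,0,0],[40,-7.7,-8.5,-4.4,0,0,0]]' && python3 -m inch '[[40,-0.9,-0.7,0,0,0,0],[40,-1.7,-1.2,0,0,0,0],[40,-2.4,-1.6,0,0,0,0],[40,-2.9,-1.8,0,0,0,0],[40,-3,-1.83,0,0,0,0],[40,-3,-1.83,0,0,0,0],[40,-3,-1.83,0,0,0,0]]'
python3 - <<'E'
from ring import *
s=arm.snapshot("wrist");print(arm.get_state()["position"],proj(s,[.624,-.11,.074]))
cv2.imwrite("pics/w7.png",s["frame"][:,:,::-1])
E
```

```text
time_s: 6.3
position: [0.5619, -0.0268, 0.2703]
orientation: [-180.0, -0.1, 157.9]
ft_force: [0.9, 0.7, -1.0]
gripper_width: 0.059
finger_force: 32.8
time_s: 7.0
position: [0.6239, -0.109, 0.2709]
orientation: [-180.0, -0.0, 158.0]
ft_force: [0.6, 0.1, -0.4]
gripper_width: 0.0595
finger_force: 32.8
[ 0.62392678 -0.10892564  0.27125631] [256.60962678 166.23147475]
```

View pics/w7.png

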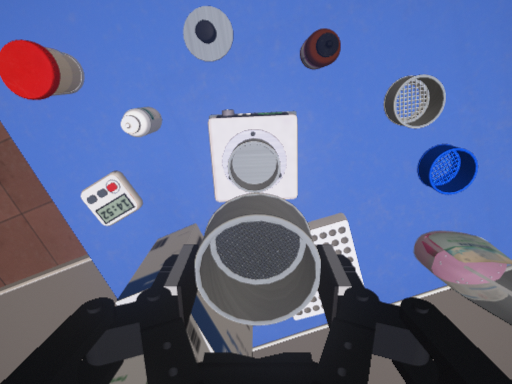

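The pan is at about (254,164) in the wrist view, against a predicted (257,166). I'll fit its rim, and the held sieve's rim as well.

```bash
cat > circ.py <<'E'
from ring import *
def hough(s,p,rad,tol=.12,show=0):
    K=4;u,v=proj(s,p);r=np.hypot(*(proj(s,np.add(p,[0,rad,0]))-proj(s,np.add(p,[0,-rad,0]))))/2
    h=int(r*1.7);x0,y0=int(u)-h,int(v)-h
    g=cv2.cvtColor(s["frame"],cv2.COLOR_RGB2GRAY)[y0:y0+2*h,x0:x0+2*h]
    g=cv2.resize(g,None,fx=K,fy=K,interpolation=cv2.INTER_CUBIC)
    c=cv2.HoughCircles(g,cv2.HOUGH_GRADIENT,1,3,param1=60,param2=12,minRadius=int(r*K*(1-tol)),maxRadius=int(r*K*(1+tol)))
    out=[]
    for a,b,q in c[0][:5]:
        w=plane(s,x0+(a+.5)/K-.5,y0+(b+.5)/K-.5,p[2]);out.append((*w[:2].round(4),round(q/K/r*rad,4)))
    return out
E
python3 - <<'E'
from circ import *
s=arm.snapshot("wrist")
print("outer",hough(s,[.6235,-.11,.074],.03)); print("inner",hough(s,[.6235,-.11,.074],.0275,.05))
p=arm.get_state()["position"]
for dz in(.01,.02,.03): print("held",dz,hough(s,[p[0],p[1],p[2]+dz],.03))
t=arm.snapshot("top");print("top",hough(t,[.6235,-.11,.074],.03))
cv2.imwrite("pics/w8.png",cv2.resize(s["frame"][110:210,205:305,::-1],None,fx=6,fy=6,interpolation=cv2.INTER_CUBIC))
E
```

```text
outer [(np.float64(0.6227), np.float64(-0.1129), np.float64(0.0275)), (np.float64(0.6216), np.float64(-0.1125), np.float64(0.0283)), (np.float64(0.6201), np.float64(-0.1125), np.float64(0.0299)), (np.float64(0.6239), np.float64(-0.1131), np.float64(0.0302)), (np.float64(0.6235), np.float64(-0.1117), np.float64(0.0289))]
inner [(np.float64(0.6216), np.float64(-0.1125), np.float64(0.0285)), (np.float64(0.6168), np.float64(-0.1105), np.float64(0.0262)), (np.float64(0.617), np.float64(-0.1115), np.float64(0.0266)), (np.float64(0.6228), np.float64(-0.1127), np.float64(0.0275)), (np.float64(0.6218), np.float64(-0.1135), np.float64(0.0285))]
held 0.01 [(np.float64(0.621), np.float64(-0.108), np.float64(0.0322)), (np.float64(0.6223), np.float64(-0.1074), np.float64(0.0333)), (np.float64(0.6212), np.float64(-0.1093), np.float64(0.0334)), (np.float64(0.622), np.float64(-0.1091), np.float64(0.0334)), (np.float64(0.6207), np.float64(-0.1083), np.float64(0.0322))]
held 0.02 [(np.float64(0.6156), np.float64(-0.1056), np.float64(0.0303)), (np.float64(0.6167), np.float64(-0.1053), np.float64(0.0314)), (np.float64(0.6278), np.float64(-0.1105), np.float64(0.033)), (np.float64(0.6104), np.float64(-0.1036), np.float64(0.0266)), (np.float64(0.6164), np.float64(-0.1077), np.float64(0.0306))]
held 0.03 [(np.float64(0.6227), np.float64(-0.1086), np.float64(0.0321)), (np.float64(0.6219), np.float64(-0.1084), np.float64(0.0315)), (np.float64(0.6226), np.float64(-0.1089), np.float64(0.0321)), (np.float64(0.6085), np.float64(-0.1031), np.float64(0.0316)), (np.float64(0.6216), np.float64(-0.1081), np.float64(0.0311))]Traceback (most recent call last):
  File "<stdin>", line 6, in <module>
  File "circ.py", line 9, in hough
    for a,b,q in c[0][:5]:
                 ~^^^
TypeError: 'NoneType' object is not subscriptable
```

```bash
python3 go.py .6243 -.1125 .105 158
```

```text
row [-0.05  -0.104  5.551] [ 0.001  0.002 -0.002]
```

```bash
python3 -m inch '[[40,-0.05,-0.1,0.8,0,0,0],[40,-0.05,-0.1,2,0,0,0],[40,-0.05,-0.1,3.2,0,0,0],[40,-0.05,-0.1,4.2,0,0,0],[40,-0.05,-0.1,5,0,0,0],[40,-0.05,-0.1,5.4,0,0,0],[40,-0.05,-0.1,5.55,0,0,0],[40,-0.05,-0.1,5.55,0,0,0]]'
python3 - <<'E'
from circ import *
s=arm.snapshot("wrist");print(arm.get_state()["position"])
t=arm.snapshot("scene")["frame"][180:270,225:325,::-1]
cv2.imwrite("pics/w8.png",np.hstack([cv2.resize(s["frame"][130:340,120:400,::-1],(440,330)),cv2.resize(t,(360,330),interpolation=cv2.INTER_CUBIC)]))
E
```

```text
time_s: 7.95
position: [0.6248, -0.1129, 0.1053]
orientation: [180.0, 0.0, 158.0]
ft_force: [0.6, 0.7, -0.2]
gripper_width: 0.0594
finger_force: 32.8
[ 0.62501557 -0.11300634  0.10595891]
```

View pics/w8.png

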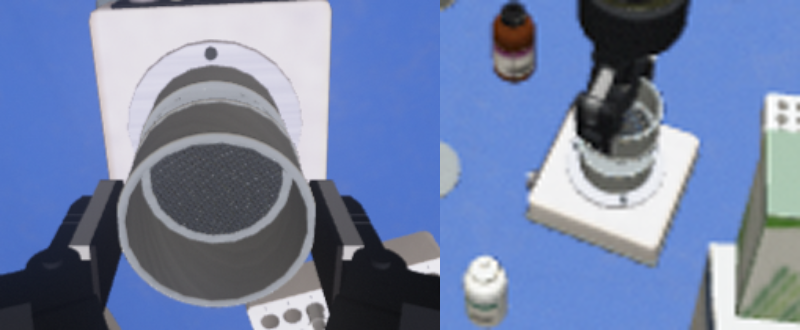

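It's well aligned above the pan, with the hovering sieve concentric with the plate. I'll lower it slowly.

```bash
python3 -m inch '[[40,0,0,0.1,0,0,0],[40,0,0,0.2,0,0,0],[40,0,0,0.3,0,0,0],[40,0,0,0.4,0,0,0],[40,0,0,0.4,0,0,0]]'; python3 -m inch '[[40,0,0,0.08,0,0,0],[40,0,0,0.16,0,0,0],[40,0,0,0.16,0,0,0]]';python3 -m inch '[[40,0,0,0.05,0,0,0],[40,0,0,0.1,0,0,0],[40,0,0,0.1,0,0,0]]'
```

```text
time_s: 8.55
position: [0.6243, -0.113, 0.0922]
orientation: [-180.0, -0.0, 158.0]
ft_force: [-0.1, 0.3, -1.0]
gripper_width: 0.0591
finger_force: 32.8
time_s: 8.85
position: [0.6244, -0.113, 0.0876]
orientation: [-180.0, -0.0, 158.0]
ft_force: [0.5, -0.2, -0.3]
gripper_width: 0.0591
finger_force: 32.8
time_s: 9.15
position: [0.6247, -0.113, 0.086]
orientation: [180.0, 0.0, 158.0]
ft_force: [-3.3, 1.4, 8.2]
gripper_width: 0.0592
finger_force: 33.4
```

Contact came at TCP z = 0.086, which is the predicted seat height. I'll release and check it.

```bash
python3 -m inch '[[75,0,0,0,0,0,0],[85,0,0,0,0,0,0],[85,0,0,0,0,0,0],[85,0,0,0,0,0,0],[85,0,0,-1,0,0,0],[85,0,0,-2.5,0,0,0],[85,0,0,-4,0,0,0],[85,0,0,-5,0,0,0],[85,0,0,-5,0,0,0]]'
python3 - <<'E'
from circ import *
s=arm.snapshot("wrist");print(arm.get_state()["position"])
print(hough(s,[.6245,-.113,.106],.03));print(hough(s,[.6245,-.113,.106],.0275,.04))
t=arm.snapshot("scene")["frame"][180:270,225:325,::-1]
cv2.imwrite("pics/w9.png",np.hstack([cv2.resize(s["frame"][80:260,137:377,::-1],(440,330)),cv2.resize(t,(360,330),interpolation=cv2.INTER_CUBIC)]))
E
python3 go.py .633 .096 .2 158
```

```text
time_s: 10.05
position: [0.6258, -0.1133, 0.2401]
orientation: [179.9, 0.4, 158.0]
ft_force: [-0.0, -0.5, 0.8]
gripper_width: 0.0851
finger_force: 0.0
[ 0.62509862 -0.11313794  0.23704321]
[(np.float64(0.624), np.float64(-0.1129), np.float64(0.0302)), (np.float64(0.6213), np.float64(-0.1118), np.float64(0.0287)), (np.float64(0.6199), np.float64(-0.112), np.float64(0.03)), (np.float64(0.6092), np.float64(-0.1076), np.float64(0.0334)), (np.float64(0.6199), np.float64(-0.1112), np.float64(0.03))]
[(np.float64(0.6215), np.float64(-0.1119), np.float64(0.0284)), (np.float64(0.6129), np.float64(-0.1094), np.float64(0.0273)), (np.float64(0.6236), np.float64(-0.1132), np.float64(0.0268)), (np.float64(0.6218), np.float64(-0.113), np.float64(0.0284)), (np.float64(0.614), np.float64(-0.1083), np.float64(0.0266))]
row [2.354 6.563 1.164] [ 0.     0.005 -0.008]
```

View pics/w9.png

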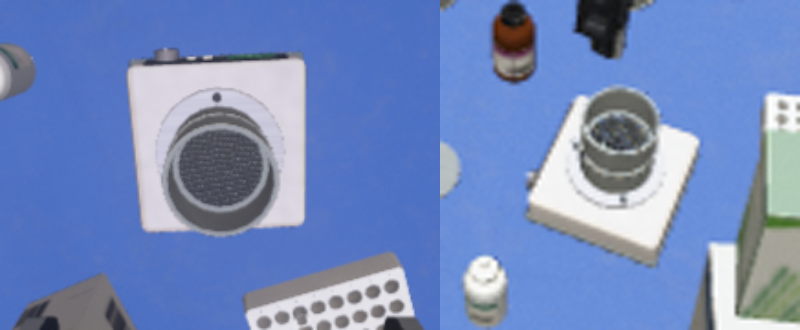

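The fine sieve is seated squarely on the pan. Next is the medium sieve, the grey ring with the 5 mm grid at top px (221,173), identified in the earlier crop.

```bash
python3 -m inch '[[85,0.3,0.8,0,0,0,0],[85,0.7,2,0.2,0,0,0],[85,1.2,3.4,0.5,0,0,0],[85,1.7,4.7,0.8,0,0,0],[85,2.1,5.8,1,0,0,0],[85,2.35,6.5,1.16,0,0,0],[85,2.35,6.56,1.16,0,0,0],[85,2.35,6.56,1.16,0,0,0]]'
python3 - <<'E'
from circ import *
s=arm.snapshot("wrist");print(arm.get_state()["position"],measure(s,[.633,.096,.04]),hough(s,[.633,.096,.04],.03))
E
```

```text
time_s: 10.95
position: [0.6327, 0.0958, 0.1989]
orientation: [-179.9, -0.1, 158.0]
ft_force: [0.2, -0.3, 0.6]
gripper_width: 0.0851
finger_force: 0.0
[0.63293915 0.09511593 0.19937545] (array([0.63166628, 0.09302915]), array([0.63128614, 0.09318306, 0.03033112])) [(np.float64(0.6295), np.float64(0.0943), np.float64(0.0305)), (np.float64(0.63), np.float64(0.0935), np.float64(0.0296)), (np.float64(0.6289), np.float64(0.0948), np.float64(0.031)), (np.float64(0.6309), np.float64(0.0934), np.float64(0.0302)), (np.float64(0.6303), np.float64(0.0942), np.float64(0.0299))]
```

Medium is at (0.6316, 0.0930). I'll use the same grip height as before, TCP z ≈ 0.0195.

```bash
python3 go.py .6316 .0930 .0195 158
```

```text
row [ 0.009 -0.077  5.996] [-0.008 -0.01  -0.01 ]
```

```bash
python3 -m inch '[[85,0.01,-0.08,1.4,0,0,0],[85,0.01,-0.08,2.8,0,0,0],[85,0.01,-0.08,4,0,0,0],[85,0.01,-0.08,5,0,0,0],[85,0.01,-0.08,5.7,0,0,0],[85,0.01,-0.08,5.99,0,0,0],[85,0.01,-0.08,5.99,0,0,0]]' && python3 -m inch '[[40,0,0,0,0,0,0],[40,0,0,0,0,0,0],[40,0,0,0,0,0,0],[40,0,0,0,0,0,0],[40,0,0,0,0,0,0],[40,0,0,0,0,0,0]]' 30; python3 -m inch '[[40,0,0,-0.3,0,0,0],[40,0,0,-1,0,0,0],[40,0,0,-2,0,0,0],[40,0,0,-3,0,0,0],[40,0,0,-4,0,0,0],[40,0,0,-5,0,0,0],[40,0,0,-6,0,0,0],[40,0,0,-6,0,0,0]]'; python3 go.py .6245 -.113 .2 158
```

```text
time_s: 11.7
position: [0.6316, 0.0927, 0.0197]
orientation: [-180.0, -0.1, 157.9]
ft_force: [0.2, 0.4, -0.3]
gripper_width: 0.0847
finger_force: 0.0
time_s: 12.3
position: [0.6328, 0.0936, 0.0225]
orientation: [179.9, 0.2, 158.0]
ft_force: [-0.6, -2.5, 6.6]
gripper_width: 0.0584
finger_force: 31.5
time_s: 13.1
position: [0.6333, 0.0939, 0.2065]
orientation: [179.8, 0.4, 158.0]
ft_force: [-0.2, 0.0, -0.1]
gripper_width: 0.0585
finger_force: 32.5
row [-2.316 -6.504  0.209] [ 0.037  0.071 -0.007]
```

Run:
```python
from circ import *
s=arm.snapshot("wrist");p=arm.get_state();print(p["position"],p["orientation"])
cv2.imwrite("pics/w10.png",cv2.resize(s["frame"][130:340,120:400,::-1],(800,600),interpolation=cv2.INTER_CUBIC))
```

```text
[0.63253527 0.09385163 0.20370867] [179.8718836    0.24897317 157.95867713]
```

View pics/w10.png

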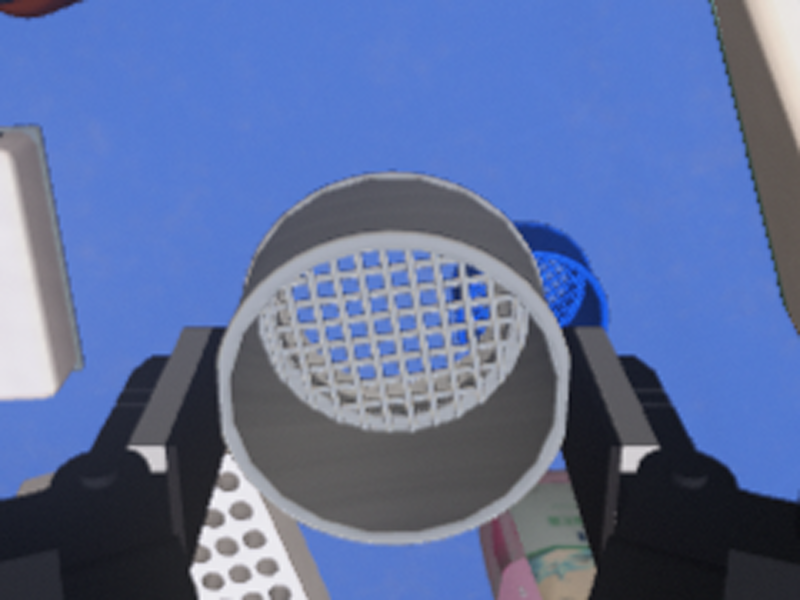

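The medium sieve (5 mm grid) is held centred and square, with its rim spanning x 218–570 and y 235–545 in the crop. The grip is about 2.6 mm lower on the ring than the fine one was, so I expect the seat at TCP z ≈ 0.12.

```bash
python3 -m inch '[[40,-0.3,-0.8,0,0,0,0],[40,-0.7,-2,0,0,0,0],[40,-1.2,-3.3,0,0,0,0],[40,-1.7,-4.6,0,0,0,0],[40,-2.1,-5.8,0,0,0,0],[40,-2.3,-6.4,0,0,0,0],[40,-2.34,-6.5,0,0,0,0],[40,-2.34,-6.5,0,0,0,0]]'; python3 go.py .625 -.1132 .14 158
```

```text
time_s: 13.95
position: [0.6237, -0.1129, 0.2002]
orientation: [180.0, -0.0, 157.9]
ft_force: [0.7, 0.3, -0.3]
gripper_width: 0.0587
finger_force: 32.5
row [-0.045  0.008  2.006] [ 0.001 -0.006 -0.01 ]
```

```bash
python3 -m inch '[[40,-0.03,0,0.6,0,0,0],[40,-0.03,0,1.3,0,0,0],[40,-0.03,0,1.8,0,0,0],[40,-0.03,0,2,0,0,0],[40,-0.03,0,2,0,0,0]]'; python3 -m inch '[[40,0,0,0.1,0,0,0],[40,0,0,0.2,0,0,0],[40,0,0,0.3,0,0,0],[40,0,0,0.4,0,0,0],[40,0,0,0.4,0,0,0]]'; python3 -m inch '[[40,0,0,0.08,0,0,0],[40,0,0,0.16,0,0,0],[40,0,0,0.16,0,0,0]]';python3 -m inch '[[40,0,0,0.05,0,0,0],[40,0,0,0.1,0,0,0],[40,0,0,0.1,0,0,0]]'
```

```text
time_s: 14.45
position: [0.6245, -0.1129, 0.1399]
orientation: [-180.0, -0.1, 158.0]
ft_force: [-0.7, -0.1, -0.3]
gripper_width: 0.0584
finger_force: 32.5
time_s: 14.95
position: [0.6244, -0.1137, 0.1281]
orientation: [-180.0, -0.0, 157.9]
ft_force: [-0.6, 0.6, -0.3]
gripper_width: 0.0581
finger_force: 32.5
time_s: 15.25
position: [0.6244, -0.1137, 0.1232]
orientation: [-180.0, -0.0, 157.9]
ft_force: [-0.4, -0.1, -0.5]
gripper_width: 0.0585
finger_force: 32.5
time_s: 15.55
position: [0.6246, -0.1137, 0.1207]
orientation: [-180.0, 0.0, 158.0]
ft_force: [0.4, -0.8, -0.8]
gripper_width: 0.0587
finger_force: 32.5
```

```bash
python3 -m inch '[[40,0,0,0.04,0,0,0],[40,0,0,0.08,0,0,0],[40,0,0,0.08,0,0,0]]';python3 -m inch '[[40,0,0,0.03,0,0,0],[40,0,0,0.05,0,0,0],[40,0,0,0.05,0,0,0]]'
```

```text
time_s: 15.85
position: [0.6251, -0.1138, 0.1204]
orientation: [180.0, 0.1, 158.0]
ft_force: [-5.8, 0.9, 16.0]
gripper_width: 0.0586
finger_force: 33.8
time_s: 16.15
position: [0.6254, -0.1139, 0.1202]
orientation: [180.0, 0.2, 158.0]
ft_force: [-10.7, 2.1, 25.4]
gripper_width: 0.0587
finger_force: 34.6
```

Contact is at 0.1203, as predicted. I'll ease off, release and check.

```bash
python3 -m inch '[[40,0,0,-0.1,0,0,0],[75,0,0,-0.1,0,0,0],[85,0,0,-0.1,0,0,0],[85,0,0,-0.1,0,0,0],[85,0,0,-0.1,0,0,0],[85,0,0,-1,0,0,0],[85,0,0,-2.5,0,0,0],[85,0,0,-4,0,0,0],[85,0,0,-4.4,0,0,0],[85,0,0,-4.4,0,0,0]]'
python3 - <<'E'
from circ import *
s=arm.snapshot("wrist");print(arm.get_state()["position"])
print(hough(s,[.6245,-.113,.138],.03));print(hough(s,[.6245,-.113,.138],.0275,.04))
# silhouette in the scene view: lateral extents of the grey stack by row
t=arm.snapshot("scene");a=[proj(t,[.6245,-.113,z]).round(1) for z in(.138,.106,.074)];print(a)
print(hough(t,[.6245,-.113,.138],.03,.15))
cv2.imwrite("pics/chk1.png",t["frame"][:,:,::-1]);cv2.imwrite("pics/chk1w.png",s["frame"][:,:,::-1])
E
python3 go.py .4525 .0795 .2 158
```

```text
time_s: 17.15
position: [0.6251, -0.1138, 0.2507]
orientation: [180.0, 0.2, 158.0]
ft_force: [-0.3, 0.3, -1.5]
gripper_width: 0.0851
finger_force: 0.0
[ 0.62460163 -0.11366311  0.24838304]
[(np.float64(0.6198), np.float64(-0.112), np.float64(0.0319)), (np.float64(0.6243), np.float64(-0.1136), np.float64(0.0309)), (np.float64(0.6211), np.float64(-0.1123), np.float64(0.0282)), (np.float64(0.6028), np.float64(-0.1051), np.float64(0.0304)), (np.float64(0.6188), np.float64(-0.1133), np.float64(0.0307))]
[(np.float64(0.6211), np.float64(-0.1123), np.float64(0.0282)), (np.float64(0.6234), np.float64(-0.1111), np.float64(0.0285)), (np.float64(0.6215), np.float64(-0.1151), np.float64(0.0285)), (np.float64(0.622), np.float64(-0.1146), np.float64(0.0285)), (np.float64(0.6223), np.float64(-0.1126), np.float64(0.0272))]
[array([275.6, 206. ]), array([274.9, 212.4]), array([274.2, 218.5])]
[(np.float64(0.6276), np.float64(-0.116), np.float64(0.0278)), (np.float64(0.6275), np.float64(-0.1103), np.float64(0.0331)), (np.float64(0.6235), np.float64(-0.1138), np.float64(0.0322)), (np.float64(0.6161), np.float64(-0.1127), np.float64(0.0278)), (np.float64(0.6188), np.float64(-0.1125), np.float64(0.0305))]
row [7.718 3.817 1.584] [-0.003 -0.02  -0.008]
```

Run:
```python
from circ import *
s=arm.snapshot("wrist");g=cv2.cvtColor(s["frame"],cv2.COLOR_RGB2GRAY)
c=np.array([.6245,-.1135]);d=np.array(s["origin"])[:2]-c;d/=np.linalg.norm(d)
for z in(.138,.146,.106,.074): print(z,[proj(s,[*(c+k*d),z]).round(1) for k in(.03,.0275,-.0275,-.03)])
n=np.array([-d[1],d[0]])
for z in(.138,.146): print('side',z,[proj(s,[*(c+k*n),z]).round(1) for k in(.03,-.03)])
u=int(proj(s,[*c,.138])[0]);print(u)
print(list(enumerate(g[100:250,u-1:u+2].mean(1).astype(int).tolist(),100)))
v=int(proj(s,[*c,.138])[1]);print(v,g[v,190:230],g[v,285:330])
```

```text
0.138 [array([257.6, 156.2]), array([257.6, 159.1]), array([257.9, 219.1]), array([257.9, 221.7])]
0.146 [array([257.6, 158.2]), array([257.6, 161.2]), array([257.9, 222.8]), array([257.9, 225.4])]
0.106 [array([257.6, 149.1]), array([257.6, 151.8]), array([257.8, 206.3]), array([257.8, 208.6])]
0.074 [array([257.5, 143.5]), array([257.5, 145.9]), array([257.8, 195.8]), array([257.8, 197.9])]
side 0.138 [array([223.3, 190.3]), array([292.2, 189.9])]
side 0.146 [array([222.4, 193.2]), array([293.2, 192.9])]
257
[(100, 115), (101, 116), (102, 116), (103, 116), (104, 115), (105, 115), (106, 115), (107, 115), (108, 116), (109, 116), (110, 117), (111, 117), (112, 105), (113, 82), (114, 55), (115, 52), (116, 117), (117, 196), (118, 214), (119, 215), (120, 216), (121, 216), (122, 216), (123, 216), (124, 216), (125, 216), (126, 215), (127, 216), (128, 216), (129, 211), (130, 178), (131, 195), (132, 194), (133, 143), (134, 104), (135, 93), (136, 101), (137, 148), (138, 192), (139, 175), (140, 116), (141, 91), (142, 79), (143, 137), (144, 126), (145, 97), (146, 90), (147, 90), (148, 87), (149,
[... 835 characters left out ...]
 (221, 128), (222, 112), (223, 113), (224, 115), (225, 114), (226, 114), (227, 114), (228, 114), (229, 114), (230, 114), (231, 115), (232, 114), (233, 115), (234, 115), (235, 115), (236, 116), (237, 116), (238, 115), (239, 114), (240, 113), (241, 113), (242, 114), (243, 113), (244, 113), (245, 114), (246, 114), (247, 115), (248, 115), (249, 116)]
190 [114 113 113 113 113 113 114 115 115 116 117 116 117 114 115 115 115 115
 114 115 113 114 114 111 127 181 196 204 211 213 214 213 201 163 162 157
 138  81  83  85] [ 71  70  70  84 127 157 164 188 215 216 217 217 217 216 216 216 215 203
 157 117 116 116 116 114 115 115 114 115 115 115 114 115 115 114 116 115
 114 113 113 115 115 115 115 115 115]
```

The rim and seam rows (143, 149, 156–159, 219–221.5) match the prediction to within a pixel, so the medium sieve is seated and centred. Now the coarse one, the wide grid at top px (227,234).

```bash
python3 -m inch '[[85,0.8,0.4,0,0,0,0],[85,2.2,1.1,0.2,0,0,0],[85,3.7,1.8,0.5,0,0,0],[85,5.2,2.6,0.9,0,0,0],[85,6.5,3.2,1.3,0,0,0],[85,7.4,3.65,1.5,0,0,0],[85,7.7,3.8,1.58,0,0,0],[85,7.7,3.8,1.58,0,0,0]]'
python3 - <<'E'
from circ import *
s=arm.snapshot("wrist");print(arm.get_state()["position"],measure(s,[.4525,.0795,.04]),hough(s,[.4525,.0795,.04],.03))
E
```

```text
time_s: 18.1
position: [0.4526, 0.0792, 0.2005]
orientation: [-180.0, -0.1, 158.0]
ft_force: [1.0, -0.6, -0.0]
gripper_width: 0.0848
finger_force: 0.0
[0.45347373 0.07851794 0.2009368 ] (array([0.45041402, 0.07802915]), array([0.45005353, 0.07816129, 0.03030815])) [(np.float64(0.4488), np.float64(0.0784), np.float64(0.0298)), (np.float64(0.4499), np.float64(0.0783), np.float64(0.0306)), (np.float64(0.4477), np.float64(0.0792), np.float64(0.0306)), (np.float64(0.4496), np.float64(0.0803), np.float64(0.0289)), (np.float64(0.4499), np.float64(0.0811), np.float64(0.0281))]
```

```bash
python3 go.py .4504 .078 .0225 158
```

```text
row [ 0.085 -0.051  5.948] [-0.005 -0.006 -0.002]
```

```bash
python3 -m inch '[[85,0.08,-0.05,1.4,0,0,0],[85,0.08,-0.05,2.8,0,0,0],[85,0.08,-0.05,4,0,0,0],[85,0.08,-0.05,5,0,0,0],[85,0.08,-0.05,5.7,0,0,0],[85,0.08,-0.05,5.94,0,0,0],[85,0.08,-0.05,5.94,0,0,0]]' && python3 -m inch '[[40,0,0,0,0,0,0],[40,0,0,0,0,0,0],[40,0,0,0,0,0,0],[40,0,0,0,0,0,0],[40,0,0,0,0,0,0],[40,0,0,0,0,0,0]]' 30; python3 -m inch '[[40,0,0,-0.3,0,0,0],[40,0,0,-1,0,0,0],[40,0,0,-2,0,0,0],[40,0,0,-3,0,0,0],[40,0,0,-4.2,0,0,0],[40,0,0,-5.4,0,0,0],[40,0,0,-6.6,0,0,0],[40,0,0,-7,0,0,0],[40,0,0,-7,0,0,0]]'; python3 go.py .6245 -.1135 .235 158; python3 -c "
from ring import *
s=arm.snapshot('wrist');cv2.imwrite('pics/hold3.png',s['frame'][:,:,::-1])
a=cv2.imread('pics/hold3.png')[:,257];print(a.mean(1).astype(int)[180:340])"
```

```text
time_s: 18.85
position: [0.4507, 0.0775, 0.0225]
orientation: [-180.0, -0.1, 157.9]
ft_force: [-0.7, -0.6, 0.2]
gripper_width: 0.0847
finger_force: 0.0
time_s: 19.45
position: [0.4514, 0.0781, 0.0245]
orientation: [180.0, 0.1, 158.0]
ft_force: [-1.5, -2.3, 6.3]
gripper_width: 0.0573
finger_force: 31.4
time_s: 20.35
position: [0.4509, 0.0783, 0.2351]
orientation: [179.9, 0.2, 158.0]
ft_force: [-0.2, -0.3, -1.5]
gripper_width: 0.0571
finger_force: 33.1
row [-7.764 -3.753  0.022] [ 0.016  0.031 -0.007]
[145 144 145 145 144 145 145 145 127 158 136 102  93  92  93  95  93  91
  93  94  95  95  91  92  94  95  95  95 103 154 178 182 182 176 172 179
 174 177 182 197 189 182 181 182 181 182 182 182 183 181 182 182 182 181
 182 181 181 178 180 183 170 176 181 182 182 182 181 182 183 182 181 183
 184 183 183 182 174 178 181 184 182 180 179 181 181 179 178 177 175 175
 173 172 173 172 172 157 172 181 170 126  98  95  95  95  95  94  93  93
  93  95  95  94  93  94  94  94  94  94  94  95  94  94  92  91  91  91
  92  92  94  94  93  93  91 118 161 173 177 170 152 142 142 142 142 142
 142 143 143 144 143 142 142 143 142 142 141 142 142 142 142 142]
```

```bash
python3 -m inch '[[40,-0.6,-0.3,0,0,0,0],[40,-1.7,-0.8,0,0,0,0],[40,-3,-1.4,0,0,0,0],[40,-4.3,-2.1,0,0,0,0],[40,-5.6,-2.7,0,0,0,0],[40,-6.7,-3.2,0,0,0,0],[40,-7.4,-3.6,0,0,0,0],[40,-7.76,-3.75,0,0,0,0],[40,-7.76,-3.75,0,0,0,0]]'; python3 go.py .625 -.1138 .172 158
```

```text
time_s: 21.3
position: [0.624, -0.1144, 0.2304]
orientation: [-180.0, -0.2, 157.9]
ft_force: [-0.1, 1.5, -1.5]
gripper_width: 0.0574
finger_force: 33.0
row [-0.032  0.032  1.946] [-0.005 -0.035 -0.021]
```

```bash
python3 -m inch '[[40,-0.02,0.02,0.6,0,0,0],[40,-0.02,0.02,1.3,0,0,0],[40,-0.02,0.02,1.8,0,0,0],[40,-0.02,0.02,2,0,0,0],[40,-0.02,0.02,2,0,0,0]]'; python3 -m inch '[[40,0,0,0.1,0,0,0],[40,0,0,0.2,0,0,0],[40,0,0,0.3,0,0,0],[40,0,0,0.4,0,0,0],[40,0,0,0.4,0,0,0]]'; python3 -m inch '[[40,0,0,0.05,0,0,0],[40,0,0,0.1,0,0,0],[40,0,0,0.1,0,0,0]]'
```

```text
time_s: 21.8
position: [0.6244, -0.1127, 0.1724]
orientation: [-180.0, -0.1, 158.0]
ft_force: [0.5, -0.1, -0.6]
gripper_width: 0.0571
finger_force: 33.0
time_s: 22.3
position: [0.6247, -0.1131, 0.1607]
orientation: [-180.0, -0.0, 158.0]
ft_force: [0.5, 0.3, -1.4]
gripper_width: 0.0573
finger_force: 33.0
time_s: 22.6
position: [0.6248, -0.1131, 0.158]
orientation: [-180.0, -0.0, 158.0]
ft_force: [0.4, -0.3, -0.7]
gripper_width: 0.0574
finger_force: 33.0
```

```bash
python3 -m inch '[[40,0,0,0.05,0,0,0],[40,0,0,0.1,0,0,0],[40,0,0,0.1,0,0,0]]'; python3 -m inch '[[40,0,0,0.04,0,0,0],[40,0,0,0.07,0,0,0],[40,0,0,0.07,0,0,0]]'
```

```text
time_s: 22.9
position: [0.6247, -0.1131, 0.1549]
orientation: [-180.0, -0.0, 157.9]
ft_force: [-0.2, 0.2, -1.0]
gripper_width: 0.0574
finger_force: 33.0
time_s: 23.2
position: [0.6252, -0.1132, 0.1544]
orientation: [180.0, 0.1, 158.0]
ft_force: [-3.5, 1.1, 8.9]
gripper_width: 0.0574
finger_force: 34.0
```

Seat contact is at 0.1544 against a predicted 0.1545. I'll release, rise and check the rows.

```bash
python3 -m inch '[[40,0,0,-0.04,0,0,0],[75,0,0,-0.04,0,0,0],[85,0,0,-0.04,0,0,0],[85,0,0,-0.04,0,0,0],[85,0,0,-0.04,0,0,0],[85,0,0,-1,0,0,0],[85,0,0,-2.5,0,0,0],[85,0,0,-4,0,0,0],[85,0,0,-4.4,0,0,0],[85,0,0,-4.4,0,0,0]]'
cat > chk.py <<'E'
from circ import *
def chk(zs,cols=(0,)):
    s=arm.snapshot("wrist");g=cv2.cvtColor(s["frame"],cv2.COLOR_RGB2GRAY)
    c=np.array([.6245,-.1135]);d=np.array(s["origin"])[:2]-c;d/=np.linalg.norm(d);n=np.array([-d[1],d[0]])
    for z in zs: print(z,[proj(s,[*(c+k*d),z]).round(1)[1] for k in(.03,.0275,-.0275,-.03)],[proj(s,[*(c+k*n),z])[0].round(1) for k in(.03,-.03)])
    u,v=proj(s,[*c,zs[0]]).astype(int);e=g[:,u-1:u+2].mean(1).astype(int)
    print(u,v,list(zip(range(125,250),e[125:250].tolist())));print(g[v,u-50:u-20],g[v,u+20:u+50])
    return s
E
python3 -c "
from chk import *
print(arm.get_state()['position']);chk([.170,.138,.106,.074])"; python3 go.py .4705 -.1065 .2 158
```

```text
time_s: 24.2
position: [0.6253, -0.1132, 0.2871]
orientation: [180.0, 0.2, 158.0]
ft_force: [-0.5, -0.8, -0.4]
gripper_width: 0.0851
finger_force: 0.0
[ 0.62527205 -0.11322124  0.28710548]
0.17 [np.float64(152.6), np.float64(155.4), np.float64(214.1), np.float64(216.6)] [np.float64(223.3), np.float64(290.3)]
0.138 [np.float64(145.9), np.float64(148.5), np.float64(201.9), np.float64(204.1)] [np.float64(226.6), np.float64(287.0)]
0.106 [np.float64(140.5), np.float64(142.8), np.float64(191.8), np.float64(193.9)] [np.float64(229.4), np.float64(284.3)]
0.074 [np.float64(135.9), np.float64(138.1), np.float64(183.4), np.float64(185.3)] [np.float64(231.6), np.float64(282.0)]
256 185 [(125, 199), (126, 174), (127, 118), (128, 96), (129, 93), (130, 110), (131, 185), (132, 193), (133, 131), (134, 91), (135, 104), (136, 132), (137, 109), (138, 91), (139, 82), (140, 150), (141, 121), (142, 92), (143, 91), (144, 83), (145, 138), (146, 115), (147, 89), (148, 89), (149, 88), (150, 90), (151, 147), (152, 166), (153, 162), (154, 156), (155, 159), (156, 164), (157, 162), (158, 164), (159, 162), (160, 1
[... 657 characters left out ...]
6, 139), (217, 117), (218, 117), (219, 117), (220, 116), (221, 116), (222, 118), (223, 118), (224, 118), (225, 117), (226, 116), (227, 115), (228, 116), (229, 116), (230, 116), (231, 117), (232, 116), (233, 117), (234, 118), (235, 118), (236, 118), (237, 118), (238, 119), (239, 118), (240, 119), (241, 118), (242, 117), (243, 116), (244, 116), (245, 115), (246, 115), (247, 116), (248, 116), (249, 116)]
[116 115 115 116 116 115 115 115 115 115 115 113 140 202 207 214 218 205
 165 161 140  76  82  83  87 107 146 161 162 151] [129 120 110 162 164 164 151 100  75  73  73  80 116 161 168 187 219 220
 220 221 221 214 182 117 118 118 118 119 118 118]
row [ 4.851 -1.727  2.824] [ 0.     0.002 -0.008]
```

All seams match again (140, 145, 152, rim at 213–216), so the coarse sieve is seated. Now the lid.

```bash
python3 -m inch '[[60,0.6,-0.2,0,0,0,0],[32,1.6,-0.6,0.2,0,0,0],[32,2.8,-1,0.8,0,0,0],[32,3.9,-1.4,1.7,0,0,0],[32,4.7,-1.67,2.5,0,0,0],[32,4.85,-1.72,2.82,0,0,0],[32,4.85,-1.72,2.82,0,0,0]]'
python3 - <<'E'
from circ import *
s=arm.snapshot("wrist");print(arm.get_state()["position"],measure(s,[.4705,-.1065,.01],z=.01))
p=[.4705,-.1065,.036]
g=cv2.cvtColor(s["frame"],cv2.COLOR_RGB2GRAY);u,v=proj(s,p).astype(int);r=g[v-20:v+21,u-20:u+21]
m=(r<60).astype(np.uint8);n,l,st,c=cv2.connectedComponentsWithStats(m);i=l[20,20] or 1
print(u,v,st[i],c[i]);k=st[i];
# top disc of the knob: far side from nadir
cu,cv_=u-20+k[0]+(k[2]-1)/2,0
bot=v-20+k[1]+k[3]-.5
rad=11e-3*307/(s["origin"][2]-.036)
print(plane(s,cu,bot-rad*.93,.036))
E
```

```text
time_s: 24.95
position: [0.4695, -0.1061, 0.1985]
orientation: [-180.0, -0.2, 157.9]
ft_force: [0.1, -0.0, 0.6]
gripper_width: 0.0319
finger_force: 0.0
[ 0.47067643 -0.10631919  0.19979521] (array([ 0.46651903, -0.10934603]), array([ 0.46683077, -0.10952054,  0.02971496]))
257 175 [  7   5  20  22 349] [16.59025788 15.66475645]
[ 0.46516489 -0.10878776  0.036     ]
```

```bash
python3 go.py .4663 -.1092 .065 158
```

```text
row [ 0.093 -0.143  4.493] [-0.001 -0.014 -0.009]
```

```bash
python3 -m inch '[[32,0.09,-0.14,1.2,0,0,0],[32,0.09,-0.14,2.4,0,0,0],[32,0.09,-0.14,3.5,0,0,0],[32,0.09,-0.14,4.3,0,0,0],[32,0.09,-0.14,4.5,0,0,0],[32,0.09,-0.14,4.5,0,0,0]]'
python3 - <<'E'
from circ import *
s=arm.snapshot("wrist");print(arm.get_state()["position"],[proj(s,[.4663,-.1092,z]).round(1) for z in(.065,.043,.036,.01)])
cv2.imwrite("pics/w11.png",cv2.resize(s["frame"][130:340,120:400,::-1],(800,600),interpolation=cv2.INTER_CUBIC))
E
```

```text
time_s: 25.6
position: [0.4671, -0.1093, 0.0654]
orientation: [-180.0, -0.0, 158.0]
ft_force: [0.3, 0.3, 0.2]
gripper_width: 0.0321
finger_force: 0.0
[ 0.46745045 -0.10940201  0.06627142] [array([257.2, 251.4]), array([257.2, 233.1]), array([257.2, 228.2]), array([257.2, 212.3])]
```

View pics/w11.png

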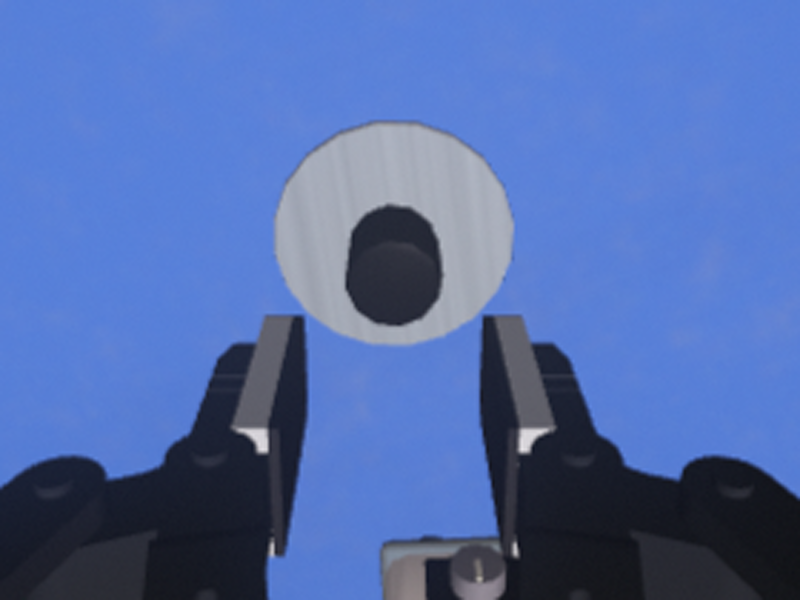

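The lid's knob at (393,283) lies midway between the open tips at x = 305 and 483. I'll go down in steps, watching the force.

```bash
python3 -m inch '[[32,0.03,0,0.5,0,0,0],[32,0.03,0,1,0,0,0],[32,0.03,0,1.2,0,0,0],[32,0.03,0,1.2,0,0,0]]'; python3 -m inch '[[32,0,0,0.1,0,0,0],[32,0,0,0.2,0,0,0],[32,0,0,0.2,0,0,0]]';python3 -m inch '[[32,0,0,0.08,0,0,0],[32,0,0,0.16,0,0,0],[32,0,0,0.16,0,0,0]]'
```

```text
time_s: 26.05
position: [0.4661, -0.109, 0.03]
orientation: [180.0, 0.0, 158.0]
ft_force: [0.2, -0.2, 0.7]
gripper_width: 0.032
finger_force: 0.0
time_s: 26.35
position: [0.4657, -0.1089, 0.0236]
orientation: [-180.0, 0.0, 158.0]
ft_force: [-0.3, -1.0, 1.0]
gripper_width: 0.0318
finger_force: 0.0
time_s: 26.65
position: [0.4655, -0.1088, 0.0184]
orientation: [-180.0, -0.0, 158.0]
ft_force: [-0.4, 0.9, -0.3]
gripper_width: 0.0322
finger_force: 0.0
```

```bash
python3 -c "
from ring import *
s=arm.snapshot('wrist');p=arm.get_state()
print(p['position'],p['ft_force'],[proj(s,[.4663,-.1092,z]).round(1) for z in(.036,.01)])
g=cv2.cvtColor(s['frame'],cv2.COLOR_RGB2GRAY);print(g[200:310:4,195:320:4])"
```

```text
[ 0.46560273 -0.10885257  0.01853948] [ 0.08989376  0.56572078 -0.08522386] [array([257.6, 273.1]), array([257.6, 246.8])]
[[128 128 129 130 129 132 132 130 132 132 131 113 114 156 173 177 170 171
  168 134 113 129 130 129 130 130 130 129 129 129 129 131]
 [128 128 128 129 129 130 130 128 129 103 162 174 175 175 173 180 176 176
  176 177 176 171 132 130 130 131 129 129 127 130 131 131]
 [130 128 129 129 129 128 129 126 145 177 169 174 176 174 172 180 176 176
  175 177 178 174 173 170 116 130 128 128 129 128 130 131]
 [129 130 127 129 130 129 113 173 174 176 171 174 175 174 174 178 177 176
  174 177 177 175 171 173 181 129 130 130 129 128 129 128]
 [129 129 129 130 130 124 176 174 173 173 172 173 174 174 175 179 177 176
  173 176 175 176 170 173 181 176 131 129 130 128 128 129]
 [130 129 129 129 130 164 175 173 172 171 174 172 174 174 175 176 178 173
  171 176 176 175 170 172 179 176 176 115 129 127 129 129]
 [130 131 129 131 138 167 173 172 174 169 175 168 173 173 175 174 178 174
  171 177 175 175 171 172 176 177 176 173 129 129 130 129]
 [129 129 129 130 169 166 171 172 173 171 176 
[... 2047 characters left out ...]
4  30  27  56 137  32  31  31  31]
 [ 46  31  31  32  33  56  30  30 125 125 124 125 125 134 123 116  84 124
  135 124 125 125 124 124  31  28  57  32  31  32  32  39]
 [ 30  31  33  30  32  53  29  41 124 125 124 125 124 126 126 125 125 124
  125 123 125 125 126 125  59  29  55  30  30  30  31  28]
 [ 29  30  31  30  32  54  30  71 123 124 125 126 128 127 125 125 124 125
  123 126 125 126 125 125 109  28  55  29  29  30  30  29]
 [ 29  29  30  28  31  54  28 104 125 126 128 128 131 127 125 126 125 127
  125 125 126 125 125 126 116  28  55  29  29  29  29  27]
 [ 29  28  29  31  29  49  30 123 124 125 126 127 128 126 126 127 125 125
  126 125 125 125 126 126 125  29  52  27  29  29  28  28]]
```

```bash
python3 -m inch '[[32,0,0,0.08,0,0,0],[32,0,0,0.14,0,0,0],[32,0,0,0.14,0,0,0]]';python3 -m inch '[[32,0,0,0.06,0,0,0],[32,0,0,0.1,0,0,0],[32,0,0,0.1,0,0,0]]'
```

```text
time_s: 27.0
position: [0.4655, -0.1088, 0.0142]
orientation: [-180.0, -0.0, 158.0]
ft_force: [-0.3, 0.2, 0.2]
gripper_width: 0.0318
finger_force: 0.0
time_s: 27.3
position: [0.4656, -0.1089, 0.0113]
orientation: [-180.0, -0.0, 158.0]
ft_force: [0.2, 0.1, -0.2]
gripper_width: 0.032
finger_force: 0.0
```

```bash
python3 -m inch '[[14,0,0,0,0,0,0],[14,0,0,0,0,0,0],[14,0,0,0,0,0,0],[14,0,0,0,0,0,0]]' 30; python3 -m inch '[[14,0,0,-0.3,0,0,0],[14,0,0,-1,0,0,0],[14,0,0,-2.2,0,0,0],[14,0,0,-3.5,0,0,0],[14,0,0,-4.8,0,0,0],[14,0,0,-6.1,0,0,0],[14,0,0,-7.3,0,0,0],[14,0,0,-7.8,0,0,0],[14,0,0,-7.8,0,0,0]]'; python3 go.py .6245 -.1135 .245 158
```

```text
time_s: 27.7
position: [0.4657, -0.1089, 0.0116]
orientation: [180.0, 0.0, 158.0]
ft_force: [-1.3, -0.6, 3.3]
gripper_width: 0.0209
finger_force: 29.4
time_s: 28.6
position: [0.4662, -0.109, 0.248]
orientation: [180.0, 0.2, 158.0]
ft_force: [-0.5, 0.5, -1.4]
gripper_width: 0.0211
finger_force: 29.4
row [-4.948  1.842  0.123] [ 0.003  0.041 -0.007]
```

```bash
python3 -m inch '[[14,-0.5,0.2,0,0,0,0],[14,-1.4,0.5,0,0,0,0],[14,-2.5,0.9,0,0,0,0],[14,-3.6,1.3,0,0,0,0],[14,-4.5,1.7,0,0,0,0],[14,-4.9,1.84,0,0,0,0],[14,-4.95,1.84,0,0,0,0],[14,-4.95,1.84,0,0,0,0]]'
python3 - <<'E'
from ring import *
s=arm.snapshot('wrist');p=arm.get_state()['position'];print(p)
# disc seen: z = TCP-.0116+.010 (top of disc), its contour side near nadir visible; lateral extent
z=p[2]-.0016
g=cv2.cvtColor(s["frame"],cv2.COLOR_RGB2GRAY)
d=np.array([-.927,.375])
print([proj(s,[*(p[:2]+k*d),z]).round(1) for k in(.03,.011,-.011,-.03)])
u=int(proj(s,p)[0]);print([int(x) for x in g[170:300,u]])
E
python3 go.py .624 -.1135 .195 158
```

```text
time_s: 29.4
position: [0.6235, -0.1135, 0.2443]
orientation: [-180.0, -0.1, 158.0]
ft_force: [0.8, 0.5, -0.7]
gripper_width: 0.0208
finger_force: 29.4
[ 0.62331554 -0.11346749  0.24480814]
[array([257.5, 199.4]), array([257.5, 233.4]), array([257.5, 269.6]), array([257.5, 298.6])]
[174, 174, 173, 179, 172, 157, 172, 177, 159, 146, 140, 149, 146, 133, 128, 130, 147, 134, 122, 118, 130, 164, 182, 141, 122, 143, 153, 131, 120, 133, 140, 134, 117, 132, 161, 171, 170, 171, 171, 172, 172, 171, 171, 172, 171, 173, 172, 172, 171, 172, 172, 171, 172, 171, 171, 173, 171, 172, 171, 172, 171, 170, 170, 169, 170, 169, 168, 168, 168, 166, 96, 38, 37, 37, 36, 38, 36, 36, 35, 34, 35, 33, 33, 34, 34, 34, 33, 33, 32, 31, 31, 30, 31, 36, 43, 45, 41, 38, 38, 36, 36, 35, 34, 35, 35, 34, 33, 32, 35, 32, 33, 33, 30, 33, 32, 32, 31, 31, 31, 32, 31, 30, 31, 30, 31, 31, 31, 32, 32, 30]
row [-0.024  0.008  1.66 ] [-0.002 -0.012 -0.009]
```

Run:
```python
from ring import *
s=arm.snapshot('wrist');p=arm.get_state()['position']
d=np.array([-.927,.375])
for dz in(.0155,.0175,.02): print(dz,[proj(s,[*(p[:2]+k*d),p[2]+dz]).round(1)[1] for k in(.03,-.03)])
print([proj(s,[*(p[:2]+k*d),p[2]+.0004]).round(1)[1] for k in(.011,)],'pan rows',[proj(s,[.6245+k*d[0],-.1135+k*d[1],.17]).round(1)[1] for k in(.03,.0275)])
g=cv2.cvtColor(s["frame"],cv2.COLOR_RGB2GRAY);print(g[130:172,257])
```

```text
0.0155 [np.float64(212.4), np.float64(320.0)]
0.0175 [np.float64(214.1), np.float64(322.8)]
0.02 [np.float64(216.3), np.float64(326.4)]
[np.float64(235.2)] pan rows [np.float64(166.9), np.float64(170.2)]
[216 187 211 170 104  88  89  95 158 205 186 125  99  99 151 148 112  99
  99  95 161 130 100  99 100  98  94 141 121  95  97  96  95  96  96 149
 175 175 170 164 175 171]
```

The lid's centre sits about 2 mm off the TCP along tool −x, so I'll compensate before lowering.

```bash
python3 go.py .6229 -.1128 .19 158; python3 -m inch '[[14,0.02,0.02,0.6,0,0,0],[14,0.02,0.02,1.2,0,0,0],[14,0.02,0.02,1.6,0,0,0],[14,0.02,0.02,1.8,0,0,0],[14,0.02,0.02,1.8,0,0,0]]'
python3 - <<'E'
from ring import *
s=arm.snapshot('wrist');p=arm.get_state()['position'];print(p)
g=cv2.cvtColor(s["frame"],cv2.COLOR_RGB2GRAY);d=np.array([-.927,.375])
print([int(x) for x in g[160:260,257]],[proj(s,[.6245+k*d[0],-.1135+k*d[1],.17]).round(1)[1] for k in(.03,.0275)],proj(s,[*(p[:2]+.03*d),p[2]-.0016]))
E
```

```text
row [0.02  0.017 1.842] [-0.001 -0.006 -0.01 ]
time_s: 30.0
position: [0.6234, -0.1127, 0.1911]
orientation: [-180.0, -0.0, 157.9]
ft_force: [0.9, -1.1, 0.2]
gripper_width: 0.0207
finger_force: 29.4
[ 0.62369495 -0.11275     0.19193128]
[98, 98, 99, 130, 165, 128, 96, 98, 96, 97, 97, 97, 97, 90, 145, 133, 102, 93, 94, 94, 93, 93, 95, 92, 91, 93, 95, 111, 157, 173, 173, 168, 167, 173, 173, 174, 173, 168, 170, 176, 163, 137, 118, 131, 161, 169, 170, 170, 170, 170, 171, 170, 170, 170, 170, 171, 171, 170, 171, 171, 171, 172, 171, 171, 171, 170, 171, 170, 169, 170, 169, 169, 168, 168, 167, 168, 167, 167, 167, 166, 96, 36, 36, 37, 37, 36, 35, 34, 34, 33, 33, 33, 34, 33, 34, 33, 32, 32, 31, 30] [np.float64(189.8), np.float64(194.0)] [257.81196574 200.39757644]
```

```bash
python3 -m inch '[[14,0.06,0,0.08,0,0,0],[14,0.06,0,0.16,0,0,0],[14,0.06,0,0.24,0,0,0],[14,0.06,0,0.32,0,0,0],[14,0.06,0,0.32,0,0,0]]';python3 -m inch '[[14,0,0,0.06,0,0,0],[14,0,0,0.12,0,0,0],[14,0,0,0.12,0,0,0]]';python3 -m inch '[[14,0,0,0.04,0,0,0],[14,0,0,0.07,0,0,0],[14,0,0,0.07,0,0,0]]'
```

```text
time_s: 30.55
position: [0.6219, -0.112, 0.1815]
orientation: [-180.0, -0.0, 158.0]
ft_force: [-0.0, 0.2, -0.8]
gripper_width: 0.0205
finger_force: 29.4
time_s: 30.85
position: [0.622, -0.112, 0.178]
orientation: [-180.0, -0.0, 158.0]
ft_force: [0.2, -0.5, -1.5]
gripper_width: 0.0209
finger_force: 29.4
time_s: 31.15
position: [0.622, -0.112, 0.176]
orientation: [-180.0, -0.0, 158.0]
ft_force: [-0.1, -0.0, -0.8]
gripper_width: 0.0209
finger_force: 29.4
```

```bash
python3 -m inch '[[14,0,0,0.03,0,0,0],[14,0,0,0.06,0,0,0],[14,0,0,0.06,0,0,0]]'
```

```text
time_s: 31.45
position: [0.6224, -0.1121, 0.1755]
orientation: [180.0, 0.1, 158.0]
ft_force: [-1.7, 0.6, 6.7]
gripper_width: 0.0209
finger_force: 30.1
```

Contact is at 0.1755, exactly the predicted seat height. I'll release with a limited opening, rise, and verify.

```bash
python3 -m inch '[[14,0,0,-0.02,0,0,0],[30,0,0,-0.02,0,0,0],[45,0,0,-0.02,0,0,0],[45,0,0,-0.02,0,0,0],[45,0,0,-0.6,0,0,0],[45,0,0,-1.6,0,0,0],[45,0,0,-3,0,0,0],[45,0,0,-3.6,0,0,0],[45,0,0,-3.6,0,0,0]]'
python3 - <<'E'
from chk import *
s=chk([.180,.170,.138,.106]);print(measure(s,[.6245,-.1135,.18],z=.18,roi=.036))
t=arm.snapshot("top");print([x.round(4) for x in measure(t,[.4456,.2964,.02])] if 0 else '')
E
```

```text
time_s: 32.35
position: [0.6227, -0.1121, 0.2855]
orientation: [180.0, 0.3, 158.0]
ft_force: [0.4, 0.5, -0.3]
gripper_width: 0.0452
finger_force: 0.0
0.18 [np.float64(158.5), np.float64(161.5), np.float64(221.9), np.float64(224.4)] [np.float64(221.9), np.float64(291.5)]
0.17 [np.float64(156.0), np.float64(158.8), np.float64(217.4), np.float64(219.8)] [np.float64(223.1), np.float64(290.3)]
0.138 [np.float64(148.9), np.float64(151.4), np.float64(204.8), np.float64(207.0)] [np.float64(226.5), np.float64(287.0)]
0.106 [np.float64(143.1), np.float64(145.5), np.float64(194.4), np.float64(196.5)] [np.float64(229.2), np.float64(284.3)]
256 192 [(125, 226), (126, 185), (127, 202), (128, 203), (129, 145), (130, 103), (131, 97), (132, 115), (133, 178), (134, 209), (135, 148), (136, 96), (137, 90), (138, 149), (139, 127), (140, 98), (141, 97), (142, 94), (143, 139), (144, 117), (145, 96), (146, 97), (147, 84), (148, 144), (149, 121), (150, 94), (151, 94), (152, 93), (153, 94), (154, 117), (155, 133), (156, 147), (157, 165), (158, 170), (159, 171), (160, 171), (161, 170), (162, 171), (163, 171), 
[... 630 characters left out ...]
219, 160), (220, 136), (221, 122), (222, 122), (223, 123), (224, 123), (225, 124), (226, 124), (227, 123), (228, 122), (229, 122), (230, 122), (231, 121), (232, 121), (233, 122), (234, 123), (235, 122), (236, 124), (237, 123), (238, 124), (239, 124), (240, 124), (241, 125), (242, 124), (243, 123), (244, 122), (245, 121), (246, 122), (247, 121), (248, 121), (249, 121)]
[122 122 122 122 123 122 123 123 121 120 121 117 137 197 212 221 226 213
 162 159 160 164 163 163 159 157 155 156 158 160] [162 161 161 163 165 167 166 166 165 165 167 167 166 165 166 189 217 216
 216 213 204 179 125 125 125 127 126 125 126 127]
(array([ 0.62052623, -0.11174666]), array([ 0.61698075, -0.11028649,  0.03335965]))
```

The lid disc's edges (rows 157–220, columns 224–291) match a disc top at 0.174 m, centred to within about 1 mm and level, and the lower seams are unchanged. Handing in.

```bash
python3 -c "
from bench import arm
print(arm.hand_in())"
```

```text
the job is handed in; nothing more can be done
None
```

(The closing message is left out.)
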